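Click the tag stamp's thumbwheel round to its mark and stamp

TASK

Flick the thumbwheel of the tag stamp onward, click by click, with a fingertip (top of the wheel away from the robot, towards the counter's back) until its one wide tooth clicks home at the top, level with the two pointed cheeks, and do not let it run past. Only then press the plunger beside it fully down to stamp the tag and let it spring back up. Do not pick up or shove the stamp, and leave everything around it as it stands.

Things in the scene. Friction and masses are not known exactly. Their poses are not given: they have to be found in the camera images.
- stamp: Tag stamp standing loose, about 2 kg, grey base 140 x 175 x 18 mm. Origin: centre of the underside; x to the back of the counter (turned at most 0.3 rad), y left, z up. Left half: toothed thumbwheel between two aluminium cheeks with pointed tops (86 mm high, outer faces at y = 2 and 70 mm). Right half: bracket with a round black plunger over a paper tag. Click-spring post 77 mm high at (50, 58) mm.
- wheel (a joint): Angle of the thumbwheel; grows as its top moves to the stamp's +x. A spring makes it rest at multiples of 1.047 rad (one click, 60 degrees), with one tooth straight up each time. The wide tooth points up at 4.189, down at 1.047. Starts 2, 3 or 4 clicks short. About 2 to 4 N at a tooth tip turns it; past half a click it snaps on by itself. End stops at -0.6 and 5.8.
- axle (a point): Centre of the wheel, on its level axle (parallel to the stamp's y), 68 mm above the counter, at x = 0, y = 36 mm of the stamp. White star wheel of six radial teeth, radius 42 mm at the tooth tips, 24 mm at the hub; teeth 5 mm thick and 16 mm wide along the axle, but the one wide tooth has a tip bar 34 mm wide.
- wheel_top (a point): Fixed point on the stamp where the tip of the upright tooth stands, 42 mm above the axle, 110 mm above the counter, mid width of the wheel. A level sweep to the stamp's +x with shut fingers, tips 11 mm below this point, from finger centre 34 mm before it to 45 mm past it, turns the wheel exactly one click; then the next tooth stands here.
- wide_tooth (a point): Middle of the tip of the wide tooth; turns with the wheel. It must come to wheel_top.
- plunger (a joint): Travel of the plunger, m: 0 up, 0.012 fully down at its stop. It springs back up; starts to move at about 1.5 N and takes about 5 N to hold fully down.
- plunger_top (a point): Centre of the top face of the round plunger cap (33 mm across, moves with it), 100 mm above the counter when up, at x = 0, y = -48 mm of the stamp.
- tape: Bystander: cream roll of tape lying flat, 52 x 52 x 18 mm, left of the stamp. Origin: centre of its underside.
- wax_jar: Bystander: low round jar, 51 x 51 x 24 mm, right of the stamp. Origin: centre of its underside.
- cast: Bystander: white plaster arch model, 53 x 68 x 29 mm, far left. Origin: centre of its underside.
- syringe: Bystander: thin black syringe lying on the counter, 22 x 110 x 10 mm, to the right. Origin: centre of its underside.
- calipers: Bystander: slide calipers lying on the counter, 34 x 130 x 9 mm, far right. Origin: centre of its underside.
- glue: Bystander: small yellow bottle, 28 x 29 x 62 mm, behind on the left. Origin: centre of its underside.

How it is judged:
On the way, in this order (a step that is already met when the one before it is completed fails the run):
1. the wide tooth has clicked home at the top, the plunger still up (value of joint wheel between 3.99 and 4.39 rad and value of joint plunger below 0.003 m), for 0.3 s.
2. the plunger is pressed fully down (value of joint plunger above 0.01 m).
At the end, for the whole second after the job is handed in: The wide tooth rests at the top (wheel at 4.19 within 0.2 rad), the plunger was pressed to at least 10 of its 12 mm after that and is up again (within 3 mm), and the stamp stands upright, at rest, within 40 mm of where it was (all of step 1 and distance of stamp from where it was at the start of the episode below 0.04 m and angle between stamp's own z axis and vertical below 0.05 rad and linear speed of stamp below 0.02 m/s); the robot touches nothing.
It fails at once if the wheel runs past its mark (value of joint wheel above 4.89 rad).
It fails at once if the plunger is pressed before the wide tooth is at the top (value of joint plunger above 0.006 m and (value of joint wheel below 3.85 rad or value of joint wheel above 4.53 rad)).
It fails at once if the stamp is lifted or tipped (height (world z) of stamp above 0.01 m or angle between stamp's own z axis and vertical above 0.15 rad).
It fails at once if the stamp is shoved away (distance of stamp from where it was at the start of the episode above 0.05 m).
It fails at once if a bystander is moved (distance of any of tape, wax_jar, cast, syringe, calipers, glue from where it was at the start of the episode above 0.02 m).
It also fails if it takes over 54 s, if anything falls off the work surface, if the arm or the gripper's body presses on something with over 40 N, if the wrist force passes 120 N, or if a joint passes its speed limit or range.

ROBOT

A 6-joint arm with a two-finger parallel gripper is mounted at the origin on a cart in front of the work surface, level with it; the furniture and walls round the work are solid. World frame = base frame: x ahead of the robot, y to its left, z up, the work surface at z = 0. Lengths are in m, angles in rad, forces in N, time in s.
With the tool pointing down it reaches from about 0.275 to 0.825 m from the base axis. Payload 5.2 kg.
Tool frame: the origin (TCP) lies between the finger pads; the fingertips stand bot.tips_ahead ahead of it and the grasp point (between the pads) is the TCP (bot.tips_ahead is the distance from the TCP to the fingertips, in m); z points along the fingers, y is the line along which they close (so a half turn about z gives the same grasp; the last joint's range is limited). The gripper opens to 93 mm and grips with 3 to 60 N. Pads are 15 mm wide; open, the fingers measure 128 mm over their backs; the gripper's body (75 mm by 188 mm) begins 65 mm behind the grasp point.
Start: joints at [-1.359, 0.259, 1.535, -0, 1.348, -0.203], TCP at [0.222, -0.503, 0.238] pointing down, gripper open.
Joint ranges: [-3.14, 3.14], [-0.91, 2.08], [0.19, 2.58], [-1.22, 4.36], [0.22, 2.71], [-3.12, 3.12]. Speed limits (rad/s): [2.57, 2.57, 3.14, 3.14, 3.14, 3.14].

INTERFACE

Orientations are given as a rotation vector (axis times angle).
In Python, from plant import monitor, capture, get_calibration, job, bot gives the robot as it stands.
- The arm moves only by the tool drive_tool, never from a script. Its argument "motion" is a list of rows, each an object with "slide": the shift along the tool's x, y, z in units of 30 mm (1.0 is 30 mm), a list of three; "delta_rot": the turn, a rotation vector about the tool's x, y, z in units of 5 degrees (1.0 is 5 degrees), a list of three; "gripper": the opening, from -1 (shut) to 1 (fully open). In form: [{"slide": [x, y, z], "delta_rot": [ax, ay, az], "gripper": gripper}, ...]. A call has exactly 8 rows; each row shifts and turns the commanded pose from where the row before left it, along the tool's axes as they then stand; what a row does not reach is not made up. A row lasts 1/12 s, in which the tool goes at most 41.7 mm and 7.16 degrees, less where a joint would pass 70% of its speed; a pose out of reach is approached as far as the arm can. A call is refused whole if a number of a shift passes 1 or a number of a turn 1, either way. A call with a gripper value outside its range is refused whole. The fingers move at their own pace and stop on an object; "force" is the grip in N (left out, the last holds). Time passes only in rows, so rows that do not move let the fingers close, or fill a call up. It gives the time, the measured TCP pose, the force, the opening and the grip force at its end, in the units of the state.
- monitor.sense(): the state, without advancing time (a new reading comes with each control period).
- capture(name): name is "side" or "top" or "wrist"; returns (picture, depth): 400x640x3 uint8, red, green, blue; 400x640 float32, m along the optical axis (not along the pixel's ray), 0 where there is no reading.
- get_calibration(name): a dict with "K" (3x3 intrinsics, pixels), "view" (4x4, takes a point from world to camera coordinates). Camera axes: x right, y up, looking along -z (the intrinsics and any distortion apply to the point x, -y, -z); pixel columns grow to the right and rows downward; lengths in m; the calibration is good to about 2 mm. The wrist camera is an equidistant fisheye: a pixel r from the principal point sees the ray r / f radians off the axis. A picture is of the moment at which its call begins: read the wrist's pose just before it. get_calibration takes no time and is no camera call; for the wrist camera it gives the pose at the moment of the call.
- job.hand_in(): hands the job in; it is judged then, once.
The state is a dict: "time": time; "joint_pos": joint angles; "qd": joint speeds; "joint_torque": joint torques, N m; "tool_pos": TCP position; "ee_rot": TCP orientation; "force": force on the tool from outside, world axes, zero at the start; "wrist_torque": the same for the moment, N m; "opening": opening from 0.0 (shut) to 1.0 (fully open); "finger_force": force on a finger pad.
Only numpy, scipy, OpenCV 4.12 (cv2) and the standard library are available. Lean on these libraries where they do the work, as an engineer would, in place of code of your own. Each camera call takes 0.05 s, during which the arm holds its last target. There are 200 camera calls.

## Working session

There is one attempt and no reset: what is moved stays moved. The work goes in short steps, Python scripts to look and compute and a tool call to move; the robot and the scene stay as the last step left them, time stands still between calls to the robot, and variables do not carry over. Pictures are saved under pics/ and viewed, at most 10 in all, crops included, and the job is handed in when it is done.

Besides the shell and the picture viewer there is one more tool, called after "Request:" as a command line: name --argument value ..., lists and objects as JSON in quotes. drive_tool: Moves the arm, as the interface text tells. Its arguments: {"type":"object","properties":{"motion":{"type":"array"},"force":{"type":"number"}},"required":["motion"]}

```bash
mkdir -p pics; python3 - <<'E'
from plant import monitor,capture,get_calibration,bot
import cv2,numpy as np
s=monitor.sense();print(s['time'],s['tool_pos'],s['ee_rot'],s['opening'],bot.tips_ahead)
for n in('top','side'):
    p,d=capture(n);cv2.imwrite(f'pics/{n}0.png',p[:,:,::-1]);np.savez(f'{n}0.npz',p=p,d=d)
    c=get_calibration(n);print(n,c)
E
```

```text
0.0 [ 0.22156373 -0.50284     0.23681165] [-3.07247547e+00 -6.46517154e-01  1.27927213e-05] 1.000722448614768 0.019
top {'K': array([[493.20410285,   0.        , 324.14149936],
       [  0.        , 493.20410285, 196.77333539],
       [  0.        ,   0.        ,   1.        ]]), 'view': array([[-0.01280681, -0.99989758,  0.00638803,  0.01522914],
       [ 0.98981288, -0.01177117,  0.14188693, -0.58176363],
       [-0.14179721,  0.00814007,  0.98986226, -1.45877424],
       [ 0.        ,  0.        ,  0.        ,  1.        ]])}
side {'K': array([[382.7431098 ,   0.        , 318.17055917],
       [  0.        , 382.7431098 , 195.78346503],
       [  0.        ,   0.        ,   1.        ]]), 'view': array([[-0.89063515, -0.45409895, -0.02373112,  0.50916443],
       [ 0.25967688, -0.55076492,  0.79323762, -0.22035873],
       [-0.37327864,  0.70032289,  0.60844959, -0.96578089],
       [ 0.        ,  0.        ,  0.        ,  1.        ]])}
```

View pics/top0.png

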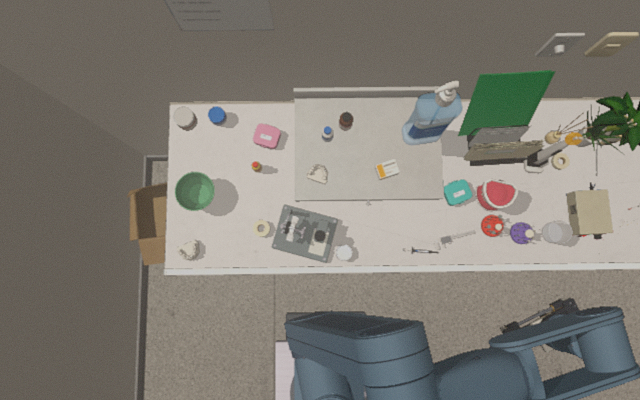

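View pics/side0.png

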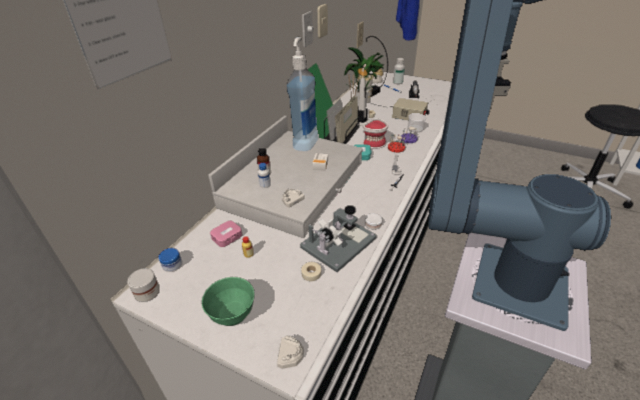

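The top view shows the stamp base at about (306,233), with the tape at (262,228) and the jar at (345,254). The side view shows the stamp at (338,240). Next I'll measure the base outline and the plunger cap.

```bash
cat >h.py <<'E'
import numpy as np,cv2
from plant import get_calibration
def ray(n,u,v):
    c=get_calibration(n);V=c['view'];K=c['K'];R=V[:3,:3];o=-R.T@V[:3,3]
    d=np.array([(u-K[0,2])/K[0,0],-(v-K[1,2])/K[1,1],-1.]);return o,R.T@d
def onz(n,u,v,z):
    o,d=ray(n,u,v);return o+d*(z-o[2])/d[2]
def proj(n,p):
    c=get_calibration(n);V=c['view'];q=V[:3,:3]@np.array(p)+V[:3,3];K=c['K']
    return np.array([K[0,0]*q[0]/-q[2]+K[0,2],K[1,1]*-q[1]/-q[2]+K[1,2]])
E
python3 - <<'E'
from h import *
p=np.load('top0.npz')['p'];x0,y0,x1,y1=262,195,352,270
c=p[y0:y1,x0:x1][:,:,::-1].copy()
hsv=cv2.cvtColor(c,cv2.COLOR_BGR2HSV);m=((hsv[:,:,2]<140)).astype('u1')*255
m=cv2.morphologyEx(m,cv2.MORPH_OPEN,np.ones((3,3)))
cs,_=cv2.findContours(m,cv2.RETR_EXTERNAL,cv2.CHAIN_APPROX_NONE)
k=max(cs,key=cv2.contourArea)
w=np.array([onz('top',u+x0,v+y0,.018)[:2] for u,v in k[:,0]])
r=cv2.minAreaRect((w*1000).astype('f4'));print(r,cv2.boxPoints(r))
big=cv2.resize(c,None,fx=7,fy=7,interpolation=cv2.INTER_CUBIC)
cv2.drawContours(big,[k*7+3],-1,(0,0,255),1)
s=np.load('side0.npz')['p'][190:275,290:390,::-1]
s=cv2.resize(s,None,fx=6,fy=6,interpolation=cv2.INTER_CUBIC)
cv2.imwrite('pics/c1.png',big);cv2.imwrite('pics/c2.png',s)
E
```

```text
((473.62542724609375, 68.04978942871094), (174.19583129882812, 137.2534637451172), 74.13932037353516) [[383.80762     3.0233994]
 [515.8357    -34.487858 ]
 [563.44324   133.07617  ]
 [431.41516   170.58743  ]]
```

View pics/c1.png

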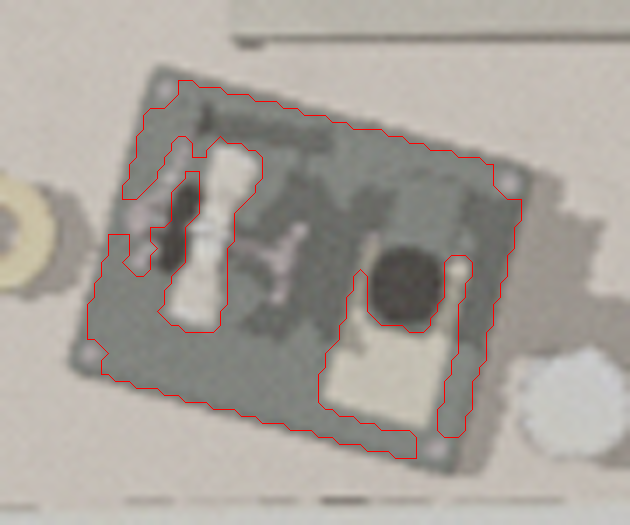

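View pics/c2.png

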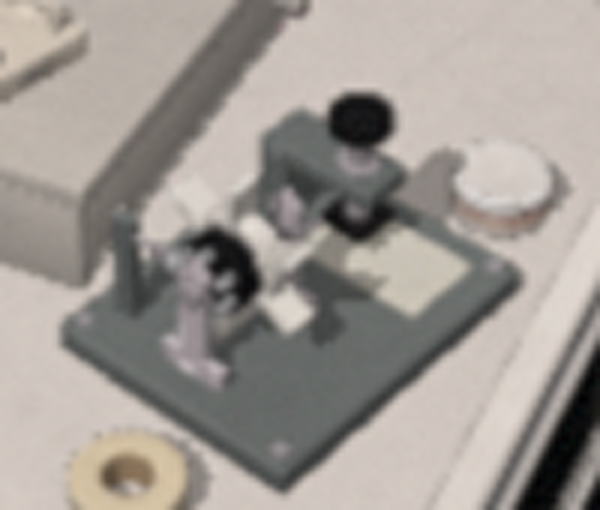

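Yaw is about -0.28 and the stamp centre is about (0.474, 0.068). The wheel has no clearly wide tooth at the top yet. I'll cross-check using the hand-read corners and the cap, then compute the approach.

```bash
python3 - <<'E'
from h import *
from plant import monitor
from scipy.spatial.transform import Rotation as Ro
q=[(160,65),(535,165),(460,475),(70,370)]
P=np.array([onz('top',u/7+262,v/7+195,.018)[:2] for u,v in q]);print(P,P.mean(0))
for a,b in((3,0),(2,1),(1,0),(2,3)):
    e=P[b]-P[a];print(np.hypot(*e),np.arctan2(e[1],e[0]))
cap=onz('top',405/7+262,285/7+195,.1);print('cap',cap)
cs=onz('side',361/6+290,118/6+190,.098);print('cap side',cs)
o=P.mean(0);y=-.277;R=np.array([[np.cos(y),-np.sin(y)],[np.sin(y),np.cos(y)]])
print('plunger exp',o+R@[0,-.048],'wheel',o+R@[0,.036])
s=monitor.sense();T=Ro.from_rotvec(s['ee_rot']).as_matrix();print(T)
tgt=np.r_[o+R@[-.10,.036],.23];print(tgt,T.T@(tgt-s['tool_pos'])/.03)
c=get_calibration('wrist');V=c['view'];print(c['K'],-V[:3,:3].T@V[:3,3],'view dir in tool',T.T@-V[2,:3], 'pos in tool',T.T@(-V[:3,:3].T@V[:3,3]-s['tool_pos']))
E
```

```text
[[ 5.63320061e-01  1.29195683e-01]
 [ 5.17124559e-01 -3.51560502e-02]
 [ 3.82759728e-01 -3.89371847e-04]
 [ 4.30151933e-01  1.68493655e-01]] [0.47333907 0.06553598]
0.13884552938369954 -0.28695574001641755
0.13878987643408308 -0.2531953053581981
0.17072058018693834 1.2967891420141024
0.17540666425462947 1.2972114155122134
cap [0.46002641 0.022356   0.1       ]
cap side [0.45649049 0.0259789  0.098     ]
plunger exp [0.46021245 0.01936573] wheel [0.48318403 0.10016367]
[[ 9.15191678e-01  4.03018679e-01 -3.69163652e-04]
 [ 4.03018738e-01 -9.15190364e-01  1.57919473e-03]
 [ 2.98589957e-04 -1.59404574e-03 -9.99998685e-01]]
[0.38699602 0.12751079 0.23      ] [ 13.51545463 -17.00871885   0.26151555]
[[309.70691629   0.         316.76480372]
 [  0.         309.70691629 199.46920968]
 [  0.           0.           1.        ]] [ 0.28209398 -0.4776863   0.38355321] view dir in tool [-2.41223836e-01 -6.78120244e-04  9.70469268e-01] pos in tool [ 0.06559825  0.00108672 -0.14662454]
```

Request:
drive_tool --motion '[{"slide": [0.8, -1, 0], "delta_rot": [0, 0, 0], "gripper": -1}, {"slide": [0.8, -1, 0], "delta_rot": [0, 0, 0], "gripper": -1}, {"slide": [0.8, -1, 0], "delta_rot": [0, 0, 0], "gripper": -1}, {"slide": [0.8, -1, 0], "delta_rot": [0, 0, 0], "gripper": -1}, {"slide": [0.8, -1, 0], "delta_rot": [0, 0, 0], "gripper": -1}, {"slide": [0.8, -1, 0], "delta_rot": [0, 0, 0], "gripper": -1}, {"slide": [0.8, -1, 0], "delta_rot": [0, 0, 0], "gripper": -1}, {"slide": [0.8, -1, 0], "delta_rot": [0, 0, 0], "gripper": -1}]'

```text
time: 0.77
tool_pos: [0.3005, -0.2044, 0.2374]
ee_rot: [-3.074, -0.646, 0.0]
force: [0.9, -0.5, -0.5]
opening: 0.478
finger_force: 0.0
```

Request:
drive_tool --motion '[{"slide": [0.8, -1, 0], "delta_rot": [0, 0, 0], "gripper": -1}, {"slide": [0.8, -1, 0], "delta_rot": [0, 0, 0], "gripper": -1}, {"slide": [0.8, -1, 0], "delta_rot": [0, 0, 0], "gripper": -1}, {"slide": [0.8, -1, 0], "delta_rot": [0, 0, 0], "gripper": -1}, {"slide": [0.8, -1, 0], "delta_rot": [0, 0, 0], "gripper": -1}, {"slide": [0.8, -1, 0], "delta_rot": [0, 0, 0], "gripper": -1}, {"slide": [0.8, -1, 0], "delta_rot": [0, 0, 0], "gripper": -1}, {"slide": [0.8, -1, 0], "delta_rot": [0, 0, 0], "gripper": -1}]'

```text
time: 1.43
tool_pos: [0.3794, 0.0928, 0.2376]
ee_rot: [3.074, 0.647, 0.0]
force: [1.1, -0.3, 0.7]
opening: 0.007
finger_force: 0.0
```

Request:
drive_tool --motion '[{"slide": [0.7, -1, 0], "delta_rot": [0, 0, 0], "gripper": -1}, {"slide": [0, 0, 0], "delta_rot": [0, 0, 1], "gripper": -1}, {"slide": [0, 0, 0], "delta_rot": [0, 0, 1], "gripper": -1}, {"slide": [0, 0, 0], "delta_rot": [0, 0, 1], "gripper": -1}, {"slide": [0, 0, 0], "delta_rot": [0, 0, 1], "gripper": -1}, {"slide": [0, 0, 0], "delta_rot": [0, 0, 1], "gripper": -1}, {"slide": [0, 0, 0], "delta_rot": [0, 0, 1], "gripper": -1}, {"slide": [0, 0, 0], "delta_rot": [0, 0, 1], "gripper": -1}]'

```text
time: 2.1
tool_pos: [0.3865, 0.1267, 0.2373]
ee_rot: [3.126, -0.314, -0.001]
force: [-0.7, -0.4, 0.3]
opening: 0.006
finger_force: 0.0
```

Request:
drive_tool --motion '[{"slide": [0, 0, 0], "delta_rot": [0, 0, 0.9], "gripper": -1}, {"slide": [0, 0, 0], "delta_rot": [0, 0, 0], "gripper": -1}, {"slide": [0, 0, 0], "delta_rot": [0, 0, 0], "gripper": -1}, {"slide": [0, 0, 0], "delta_rot": [0, 0, 0], "gripper": -1}, {"slide": [0, 0, 0], "delta_rot": [0, 0, 0], "gripper": -1}, {"slide": [0, 0, 0], "delta_rot": [0, 0, 0], "gripper": -1}, {"slide": [0, 0, 0], "delta_rot": [0, 0, 0], "gripper": -1}, {"slide": [0, 0, 0], "delta_rot": [0, 0, 0], "gripper": -1}]'

```text
time: 2.77
tool_pos: [0.3868, 0.1266, 0.2377]
ee_rot: [-3.112, 0.429, -0.0]
force: [-0.1, -0.3, 0.3]
opening: 0.003
finger_force: 0.0
```

```bash
cat >>h.py <<'E'
from plant import monitor,capture
from scipy.spatial.transform import Rotation as Ro
O=np.array([.4735,.067]);YAW=-.277
def stampxy(): 
    c,s=np.cos(YAW),np.sin(YAW);return np.array([[c,-s],[s,c]])
def ts():
    s=monitor.sense();T=Ro.from_rotvec(s['ee_rot']).as_matrix()
    print('t',s['time'],'tcp',s['tool_pos'],'F',s['force'],'open',s['opening'],'toolx yaw',np.arctan2(T[1,0],T[0,0]),'z',T[:,2])
    print('stamp-frame mm',1000*(stampxy().T@(s['tool_pos'][:2]-O)),'tip z mm',1000*(s['tool_pos'][2]-.019));return s,T
def wproj(p,c):
    V=c['view'];K=c['K'];q=V[:3,:3]@np.asarray(p)+V[:3,3];d=np.array([q[0],-q[1],-q[2]])
    r=np.hypot(d[0],d[1]);th=np.arctan2(r,d[2]);return K[0,0]*th*d[:2]/r+K[:2,2]
def sw(x,y,z): return np.r_[O+stampxy()@[x/1e3,y/1e3],z/1e3]
E
python3 - <<'E'
from h import *
ts();c=get_calibration('wrist');p,d=capture('wrist');np.savez('w1.npz',p=p,d=d)
im=p[:,:,::-1].copy()
for q in((0,36,110),(0,-48,100),(50,58,77),(70,87.5,18),(-70,87.5,18),(70,-87.5,18),(-70,-87.5,18)):
    u=wproj(sw(*q),c);print(q,u);cv2.circle(im,tuple(int(a) for a in u),2,(0,255,0),1)
cv2.imwrite('pics/w1.png',im)
E
```

```text
t 2.7667 tcp [0.38681056 0.12661696 0.23768271] F [-0.12194871 -0.32849316  0.29974432] open 0.0034127542891295255 toolx yaw -0.27419787423604725 z [ 5.60210480e-05  1.89294591e-05 -9.99999998e-01]
stamp-frame mm [-99.68837995  33.63730678] tip z mm 218.68270706238823
(0, 36, 110) [312.90343931  86.56338724]
(0, -48, 100) [403.67895392  90.91480398]
(50, 58, 77) [291.19468637  42.26439863]
(70, 87.5, 18) [270.594       39.84912445]
(-70, 87.5, 18) [270.7393753  155.09350761]
(70, -87.5, 18) [415.97664012  44.22845024]
(-70, -87.5, 18) [414.7642805  156.59535441]
```

View pics/w1.png

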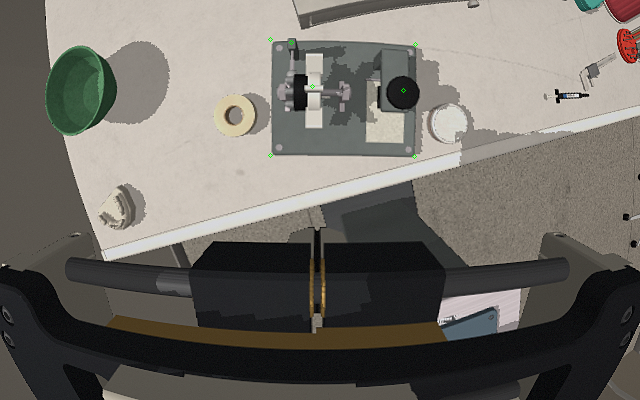

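The wrist view agrees with the estimated pose to about 1 px: wheel_top at (313,87), cap at (403,91). The upright tooth and the two upper teeth are narrow, so the wide one is below. I'll zoom in and project the six tips.

```bash
python3 - <<'E'
from h import *
s=np.load('side0.npz')['p'][205:265,300:370,::-1];f=8
s=cv2.resize(s,None,fx=f,fy=f,interpolation=cv2.INTER_CUBIC)
for k in range(6):
    a=k*np.pi/3
    for hw,col in((8,(0,255,0)),(17,(0,0,255))):
        l=[proj('side',sw(42*np.sin(a),36+e*hw,68+42*np.cos(a)))for e in(-1,1)]
        l=[((u[0]-300)*f,(u[1]-205)*f)for u in l]
        for q in l:cv2.circle(s,tuple(int(t)for t in q),3,col,1)
        cv2.putText(s,str(k),tuple(int(t)for t in l[0]),0,.5,col)
cv2.imwrite('pics/c3.png',s)
E
```

```text
(no output)
```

View pics/c3.png

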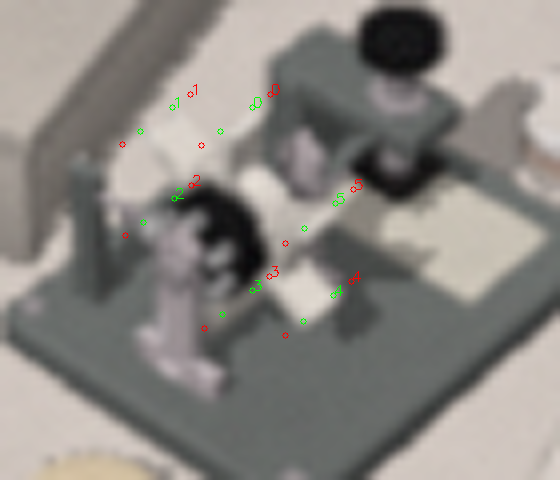

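The front-lower tooth is narrow, so the wheel is 3 or 4 clicks short. I'll make the first flick and then look.

Request:
drive_tool --motion '[{"slide": [0.275, -0.08, 0.5], "delta_rot": [0, 0, 0], "gripper": -1}, {"slide": [0.275, 0, 0.5], "delta_rot": [0, 0, 0], "gripper": -1}, {"slide": [0.275, 0, 0.5], "delta_rot": [0, 0, 0], "gripper": -1}, {"slide": [0.275, 0, 0.5], "delta_rot": [0, 0, 0], "gripper": -1}, {"slide": [0.275, 0, 0.5], "delta_rot": [0, 0, 0], "gripper": -1}, {"slide": [0.275, 0, 0.5], "delta_rot": [0, 0, 0], "gripper": -1}, {"slide": [0.275, 0, 0.5], "delta_rot": [0, 0, 0], "gripper": -1}, {"slide": [0.275, 0, 0.5], "delta_rot": [0, 0, 0], "gripper": -1}]'

```text
time: 3.48
tool_pos: [0.4514, 0.1109, 0.1169]
ee_rot: [-3.112, 0.43, -0.0]
force: [-0.2, 0.2, -0.3]
opening: 0.008
finger_force: 0.0
```

Request:
drive_tool --motion '[{"slide": [0, 0, 0], "delta_rot": [0, 0, 0], "gripper": -1}, {"slide": [0.2, 0, 0], "delta_rot": [0, 0, 0], "gripper": -1}, {"slide": [0.2, 0, 0], "delta_rot": [0, 0, 0], "gripper": -1}, {"slide": [0.2, 0, 0], "delta_rot": [0, 0, 0], "gripper": -1}, {"slide": [0.2, 0, 0], "delta_rot": [0, 0, 0], "gripper": -1}, {"slide": [0.2, 0, 0], "delta_rot": [0, 0, 0], "gripper": -1}, {"slide": [0.2, 0, 0], "delta_rot": [0, 0, 0], "gripper": -1}, {"slide": [0.2, 0, 0], "delta_rot": [0, 0, 0], "gripper": -1}]'

```text
time: 4.15
tool_pos: [0.4922, 0.0995, 0.1179]
ee_rot: [-3.112, 0.43, -0.001]
force: [-0.9, 0.3, 1.1]
opening: 0.007
finger_force: 0.1
```

```bash
python3 -c "
from h import *
ts()"
```

```text
t 4.15 tcp [0.49222537 0.09945676 0.11787229] F [-0.90827878  0.27742412  1.13020055] open 0.0066651198444854015 toolx yaw -0.2744858297584981 z [ 8.07229681e-04 -9.68427238e-05 -9.99999670e-01]
stamp-frame mm [ 9.13556939 36.34036143] tip z mm 98.87228960318188
```

Request:
drive_tool --motion '[{"slide": [0.2, 0, 0], "delta_rot": [0, 0, 0], "gripper": -1}, {"slide": [0.2, 0, 0], "delta_rot": [0, 0, 0], "gripper": -1}, {"slide": [0.2, 0, 0], "delta_rot": [0, 0, 0], "gripper": -1}, {"slide": [0.2, 0, 0], "delta_rot": [0, 0, 0], "gripper": -1}, {"slide": [0.2, 0, 0], "delta_rot": [0, 0, 0], "gripper": -1}, {"slide": [0.2, 0, 0], "delta_rot": [0, 0, 0], "gripper": -1}, {"slide": [0, 0, 0], "delta_rot": [0, 0, 0], "gripper": -1}, {"slide": [0, 0, -0.5], "delta_rot": [0, 0, 0], "gripper": -1}]'

```text
time: 4.82
tool_pos: [0.5244, 0.0898, 0.1302]
ee_rot: [3.111, -0.43, -0.009]
force: [-0.8, -0.2, -1.4]
opening: 0.005
finger_force: 0.0
```

Request:
drive_tool --motion '[{"slide": [0, 0, -0.8], "delta_rot": [0, 0, 0], "gripper": -1}, {"slide": [0, 0, -0.7], "delta_rot": [0, 0, 0], "gripper": -1}, {"slide": [-0.5, 0, 0], "delta_rot": [0, 0, 0], "gripper": -1}, {"slide": [-0.7, 0, 0], "delta_rot": [0, 0, 0], "gripper": -1}, {"slide": [-0.7, 0, 0], "delta_rot": [0, 0, 0], "gripper": -1}, {"slide": [-0.7, 0, 0], "delta_rot": [0, 0, 0], "gripper": -1}, {"slide": [0, 0, 0], "delta_rot": [0, 0, 0], "gripper": -1}, {"slide": [0, 0, 0], "delta_rot": [0, 0, 0], "gripper": -1}]'

```text
time: 5.48
tool_pos: [0.4505, 0.1113, 0.178]
ee_rot: [-3.112, 0.429, -0.001]
force: [0.4, 0.3, -0.3]
opening: 0.008
finger_force: 0.0
```

```bash
python3 - <<'E'
from h import *
ts();c=get_calibration('wrist');p,d=capture('wrist');im=p[:,:,::-1].copy()
u=wproj(sw(0,36,110),c);print(u)
x,y=(int(t) for t in u);a=max(0,y-100);im=im[a:a+200,max(0,x-130):x+130]
s,_=capture('side');s=cv2.resize(s[205:265,300:370,::-1],None,fx=8,fy=8,interpolation=cv2.INTER_CUBIC)[:480]
w=cv2.resize(im,None,fx=1.5,fy=1.5);h=np.zeros((480,800,3),'u1');h[:w.shape[0],:w.shape[1]]=w;s=s[:,100:500];h[:,400:]=s
cv2.imwrite('pics/v2.png',h)
E
```

```text
t 5.4833 tcp [0.45049441 0.11132634 0.17796083] F [ 0.40736007  0.32042517 -0.29506923] open 0.007879480288750514 toolx yaw -0.27372448581378256 z [ 6.36796443e-04 -1.78148790e-05 -9.99999797e-01]
stamp-frame mm [-34.25060068  36.3452557 ] tip z mm 158.96082525384037
[315.53920398 170.16389207]
```

View pics/v2.png

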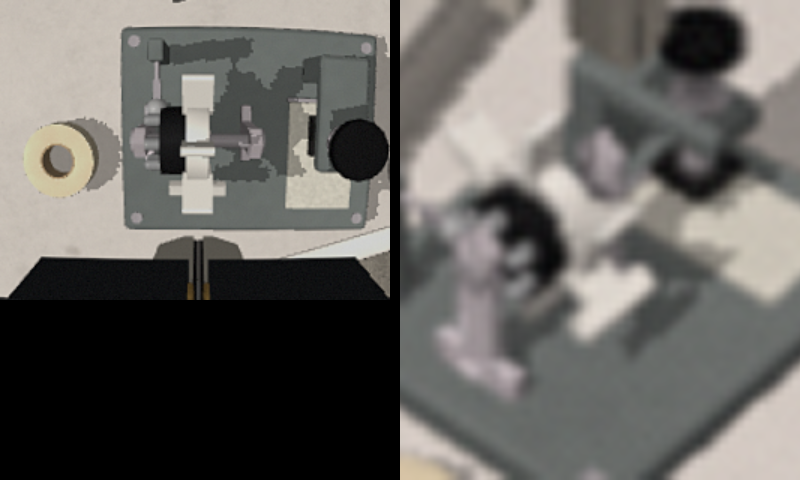

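The wide bar now shows at front-lower, at (197,190) in the crop, so it is 2 clicks short. Second flick.

Request:
drive_tool --motion '[{"slide": [0, 0, 0.8], "delta_rot": [0, 0, 0], "gripper": -1}, {"slide": [0, 0, 0.8], "delta_rot": [0, 0, 0], "gripper": -1}, {"slide": [0, 0, 0.4], "delta_rot": [0, 0, 0], "gripper": -1}, {"slide": [0, 0, 0], "delta_rot": [0, 0, 0], "gripper": -1}, {"slide": [0.2, 0, 0], "delta_rot": [0, 0, 0], "gripper": -1}, {"slide": [0.2, 0, 0], "delta_rot": [0, 0, 0], "gripper": -1}, {"slide": [0.2, 0, 0], "delta_rot": [0, 0, 0], "gripper": -1}, {"slide": [0.2, 0, 0], "delta_rot": [0, 0, 0], "gripper": -1}]'

```text
time: 6.25
tool_pos: [0.4751, 0.1044, 0.1186]
ee_rot: [-3.112, 0.43, -0.001]
force: [-1.6, 1.3, 0.7]
opening: 0.003
finger_force: 0.6
```

Request:
drive_tool --motion '[{"slide": [0.2, 0, 0], "delta_rot": [0, 0, 0], "gripper": -1}, {"slide": [0.2, 0, 0], "delta_rot": [0, 0, 0], "gripper": -1}, {"slide": [0.2, 0, 0], "delta_rot": [0, 0, 0], "gripper": -1}, {"slide": [0.2, 0, 0], "delta_rot": [0, 0, 0], "gripper": -1}, {"slide": [0.2, 0, 0], "delta_rot": [0, 0, 0], "gripper": -1}, {"slide": [0.2, 0, 0], "delta_rot": [0, 0, 0], "gripper": -1}, {"slide": [0.2, 0, 0], "delta_rot": [0, 0, 0], "gripper": -1}, {"slide": [0.2, 0, 0], "delta_rot": [0, 0, 0], "gripper": -1}]'

```text
time: 6.92
tool_pos: [0.521, 0.0913, 0.1177]
ee_rot: [-3.112, 0.43, -0.0]
force: [-0.2, -0.4, 0.1]
opening: 0.003
finger_force: 0.0
```

Request:
drive_tool --motion '[{"slide": [0.2, 0, 0], "delta_rot": [0, 0, 0], "gripper": -1}, {"slide": [0, 0, 0], "delta_rot": [0, 0, 0], "gripper": -1}, {"slide": [0, 0, -0.5], "delta_rot": [0, 0, 0], "gripper": -1}, {"slide": [0, 0, -0.8], "delta_rot": [0, 0, 0], "gripper": -1}, {"slide": [0, 0, -0.7], "delta_rot": [0, 0, 0], "gripper": -1}, {"slide": [-0.6, 0, 0], "delta_rot": [0, 0, 0], "gripper": -1}, {"slide": [-1, 0, 0], "delta_rot": [0, 0, 0], "gripper": -1}, {"slide": [-1, 0, 0], "delta_rot": [0, 0, 0], "gripper": -1}]'

```text
time: 7.58
tool_pos: [0.4506, 0.111, 0.1779]
ee_rot: [-3.112, 0.431, -0.001]
force: [0.3, 0.4, 0.1]
opening: 0.003
finger_force: 0.0
```

```bash
cat >look.py <<'E'
from h import *
import sys
ts();c=get_calibration('wrist');p,d=capture('wrist');im=p[:,:,::-1].copy()
u=wproj(sw(0,36,110),c);print(u)
x,y=(int(t) for t in u);a=max(0,y-100);im=im[a:a+200,max(0,x-130):x+130]
s,_=capture('side');s=cv2.resize(s[205:265,300:370,::-1],None,fx=8,fy=8,interpolation=cv2.INTER_CUBIC)[:480]
w=cv2.resize(im,None,fx=1.5,fy=1.5);h=np.zeros((480,800,3),'u1');h[:w.shape[0],:w.shape[1]]=w;s=s[:,100:500];h[:,400:]=s
cv2.imwrite(sys.argv[1],h)
E
python3 look.py pics/v3.png
```

```text
t 7.5833 tcp [0.45060264 0.11103096 0.17788619] F [0.27938223 0.40455716 0.05811969] open 0.003324944180282449 toolx yaw -0.2754030991924098 z [ 7.93649565e-04  9.07491919e-05 -9.99999681e-01]
stamp-frame mm [-34.06572198  36.0907395 ] tip z mm 158.886194182885
[315.12099152 170.40475011]
```

View pics/v3.png

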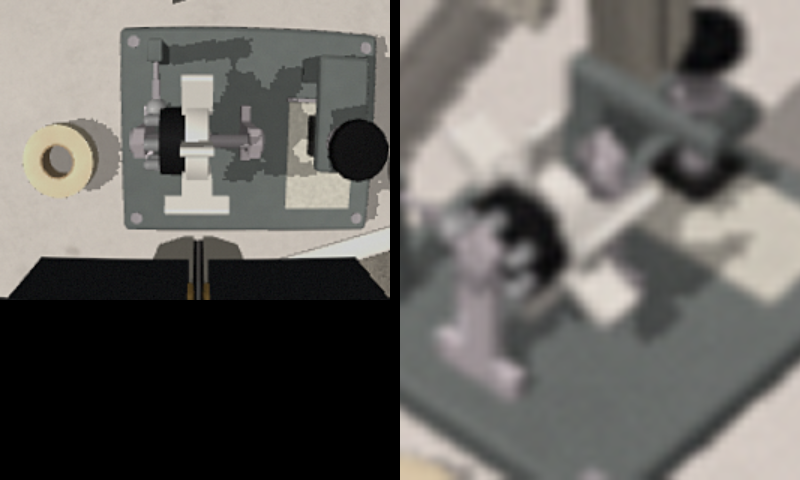

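The wide bar is now front-upper, at (197,205), with one click left. Third flick.

Request:
drive_tool --motion '[{"slide": [0, 0, 0.8], "delta_rot": [0, 0, 0], "gripper": -1}, {"slide": [0, 0, 0.8], "delta_rot": [0, 0, 0], "gripper": -1}, {"slide": [0, 0, 0.4], "delta_rot": [0, 0, 0], "gripper": -1}, {"slide": [0, 0, 0], "delta_rot": [0, 0, 0], "gripper": -1}, {"slide": [0.2, 0, 0], "delta_rot": [0, 0, 0], "gripper": -1}, {"slide": [0.2, 0, 0], "delta_rot": [0, 0, 0], "gripper": -1}, {"slide": [0.2, 0, 0], "delta_rot": [0, 0, 0], "gripper": -1}, {"slide": [0.2, 0, 0], "delta_rot": [0, 0, 0], "gripper": -1}]'

```text
time: 8.35
tool_pos: [0.475, 0.1044, 0.1186]
ee_rot: [-3.112, 0.43, -0.001]
force: [-1.3, 0.3, 1.7]
opening: 0.005
finger_force: 0.6
```

Request:
drive_tool --motion '[{"slide": [0.2, 0, 0], "delta_rot": [0, 0, 0], "gripper": -1}, {"slide": [0.2, 0, 0], "delta_rot": [0, 0, 0], "gripper": -1}, {"slide": [0.2, 0, 0], "delta_rot": [0, 0, 0], "gripper": -1}, {"slide": [0.2, 0, 0], "delta_rot": [0, 0, 0], "gripper": -1}, {"slide": [0.2, 0, 0], "delta_rot": [0, 0, 0], "gripper": -1}, {"slide": [0.2, 0, 0], "delta_rot": [0, 0, 0], "gripper": -1}, {"slide": [0.2, 0, 0], "delta_rot": [0, 0, 0], "gripper": -1}, {"slide": [0.2, 0, 0], "delta_rot": [0, 0, 0], "gripper": -1}]'

```text
time: 9.02
tool_pos: [0.521, 0.0913, 0.1177]
ee_rot: [-3.112, 0.43, -0.0]
force: [-0.2, 1.1, -0.6]
opening: 0.007
finger_force: 0.0
```

Request:
drive_tool --motion '[{"slide": [0.2, 0, 0], "delta_rot": [0, 0, 0], "gripper": -1}, {"slide": [0, 0, 0], "delta_rot": [0, 0, 0], "gripper": -1}, {"slide": [0, 0, -0.5], "delta_rot": [0, 0, 0], "gripper": -1}, {"slide": [0, 0, -0.8], "delta_rot": [0, 0, 0], "gripper": -1}, {"slide": [0, 0, -0.7], "delta_rot": [0, 0, 0], "gripper": -1}, {"slide": [-0.6, 0, 0], "delta_rot": [0, 0, 0], "gripper": -1}, {"slide": [-1, 0, 0], "delta_rot": [0, 0, 0], "gripper": -1}, {"slide": [-1, 0, 0], "delta_rot": [0, 0, 0], "gripper": -1}]'

```text
time: 9.68
tool_pos: [0.4506, 0.111, 0.1779]
ee_rot: [-3.112, 0.431, -0.001]
force: [0.2, 0.5, -0.2]
opening: 0.007
finger_force: 0.0
```

```bash
python3 look.py pics/v4.png
```

```text
t 9.6833 tcp [0.45061285 0.11103649 0.17789871] F [ 0.16154459  0.45567228 -0.20512559] open 0.006750522267363028 toolx yaw -0.2754008187666796 z [ 8.12742728e-04  9.31088567e-05 -9.99999665e-01]
stamp-frame mm [-34.05741173  36.09885238] tip z mm 158.89870610320236
[315.12332413 170.40365495]
```

View pics/v4.png

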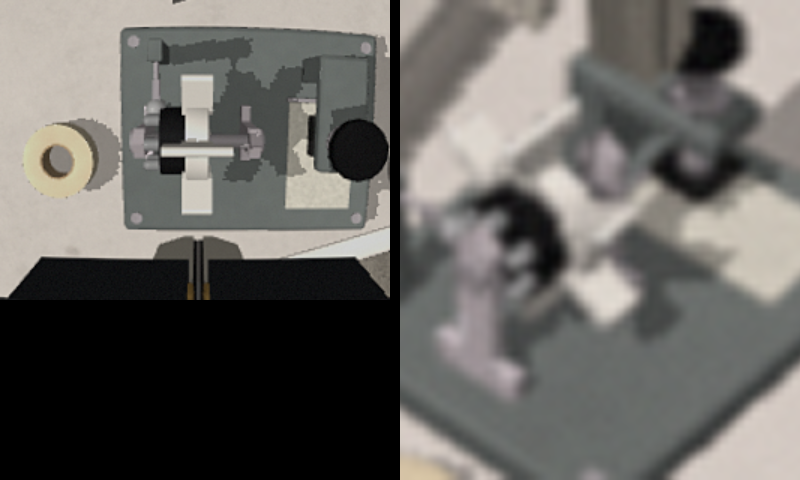

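The wide bar stands upright at the top, at (197,152), level with the cheeks. Now over to the plunger.

Request:
drive_tool --motion '[{"slide": [0.28, 0.7, 0], "delta_rot": [0, 0, 0], "gripper": -1}, {"slide": [0.28, 0.7, 0], "delta_rot": [0, 0, 0], "gripper": -1}, {"slide": [0.28, 0.7, 0], "delta_rot": [0, 0, 0], "gripper": -1}, {"slide": [0.28, 0.7, 0], "delta_rot": [0, 0, 0], "gripper": -1}, {"slide": [0, 0, 0.6], "delta_rot": [0, 0, 0], "gripper": -1}, {"slide": [0, 0, 0.6], "delta_rot": [0, 0, 0], "gripper": -1}, {"slide": [0, 0, 0.6], "delta_rot": [0, 0, 0], "gripper": -1}, {"slide": [0, 0, 0], "delta_rot": [0, 0, 0], "gripper": -1}]'

```text
time: 10.45
tool_pos: [0.4589, 0.0209, 0.1209]
ee_rot: [-3.112, 0.431, 0.008]
force: [-0.6, 0.3, -0.6]
opening: 0.001
finger_force: 0.0
```

Request:
drive_tool --motion '[{"slide": [0, 0, 0.08], "delta_rot": [0, 0, 0], "gripper": -1}, {"slide": [0, 0, 0.08], "delta_rot": [0, 0, 0], "gripper": -1}, {"slide": [0, 0, 0.08], "delta_rot": [0, 0, 0], "gripper": -1}, {"slide": [0, 0, 0.08], "delta_rot": [0, 0, 0], "gripper": -1}, {"slide": [0, 0, 0.08], "delta_rot": [0, 0, 0], "gripper": -1}, {"slide": [0, 0, 0.08], "delta_rot": [0, 0, 0], "gripper": -1}, {"slide": [0, 0, 0], "delta_rot": [0, 0, 0], "gripper": -1}, {"slide": [0, 0, 0], "delta_rot": [0, 0, 0], "gripper": -1}]'

```text
time: 11.12
tool_pos: [0.4615, 0.0209, 0.1098]
ee_rot: [3.112, -0.43, 0.003]
force: [1.8, -0.2, 3.6]
opening: 0.005
finger_force: 2.0
```

```bash
python3 -c "
from h import *
ts()"
```

```text
t 11.1167 tcp [0.46146203 0.02092597 0.10978184] F [ 1.82339633 -0.18565548  3.60845384] open 0.005253507998838283 toolx yaw -0.27464556667652223 z [ 2.07241275e-03 -3.32639533e-04 -9.99997797e-01]
stamp-frame mm [  1.02083818 -47.60973191] tip z mm 90.78183981637397
```

Request:
drive_tool --motion '[{"slide": [0, 0, 0.04], "delta_rot": [0, 0, 0], "gripper": -1}, {"slide": [0, 0, 0.04], "delta_rot": [0, 0, 0], "gripper": -1}, {"slide": [0, 0, 0.04], "delta_rot": [0, 0, 0], "gripper": -1}, {"slide": [0, 0, 0], "delta_rot": [0, 0, 0], "gripper": -1}, {"slide": [0, 0, 0], "delta_rot": [0, 0, 0], "gripper": -1}, {"slide": [0, 0, 0], "delta_rot": [0, 0, 0], "gripper": -1}, {"slide": [0, 0, 0], "delta_rot": [0, 0, 0], "gripper": -1}, {"slide": [0, 0, 0], "delta_rot": [0, 0, 0], "gripper": -1}]'

```text
time: 11.78
tool_pos: [0.4615, 0.0209, 0.1071]
ee_rot: [3.112, -0.43, 0.004]
force: [-0.8, -0.2, 15.2]
opening: 0.008
finger_force: 7.6
```

A force of 15 N means the plunger is at its stop. Releasing straight up.

Request:
drive_tool --motion '[{"slide": [0, 0, -0.2], "delta_rot": [0, 0, 0], "gripper": -1}, {"slide": [0, 0, -0.3], "delta_rot": [0, 0, 0], "gripper": -1}, {"slide": [0, 0, -0.6], "delta_rot": [0, 0, 0], "gripper": -1}, {"slide": [0, 0, -0.8], "delta_rot": [0, 0, 0], "gripper": -1}, {"slide": [0, 0, -0.8], "delta_rot": [0, 0, 0], "gripper": -1}, {"slide": [-0.6, 0, 0], "delta_rot": [0, 0, 0], "gripper": -1}, {"slide": [-0.6, 0, 0], "delta_rot": [0, 0, 0], "gripper": -1}, {"slide": [0, 0, 0], "delta_rot": [0, 0, 0], "gripper": -1}]'

```text
time: 12.45
tool_pos: [0.422, 0.032, 0.1861]
ee_rot: [-3.112, 0.429, 0.008]
force: [-0.9, 0.2, 0.3]
opening: 0.008
finger_force: 0.0
```

```bash
python3 look.py pics/v5.png
```

```text
t 12.45 tcp [0.42195815 0.03204545 0.18613871] F [-0.93025706  0.20176817  0.30101325] open 0.00844714541302574 toolx yaw -0.2739523618015433 z [-0.00475921  0.00117513 -0.99998798]
stamp-frame mm [-40.01802058 -47.71730107] tip z mm 167.1387128888939
[204.31541917 161.49946767]
```

View pics/v5.png

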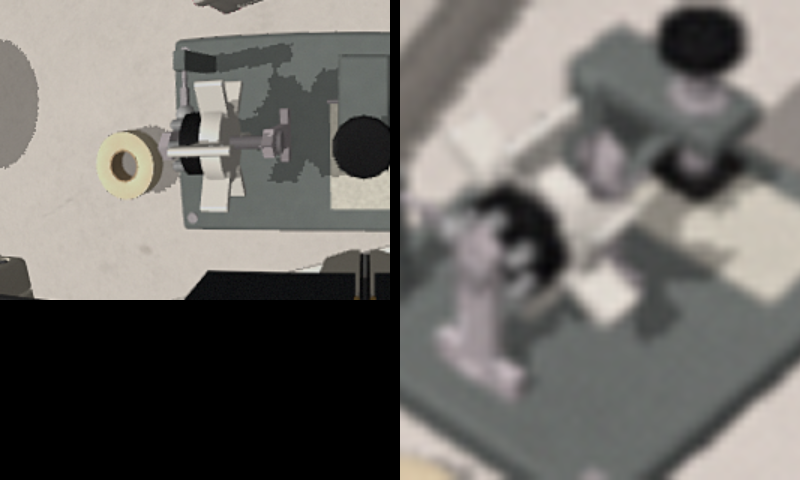

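The wide bar is still at the top, at (200,152), the plunger cap is back up, at (700,40) in the side crop, and the robot is clear.

```bash
python3 -c "
from plant import job
print(job.hand_in())"
```

```text
the job is handed in; nothing more can be done
None
```

The job is handed in with no verdict shown: three flicks brought the wide tooth upright, the plunger was pressed to its stop (15 N) and sprang back up, and the last picture shows the stamp in place with the robot clear.

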